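Set the tuning sleeves and record the wooden pipe

TASK

Get this set of organ pipes ready to hand over: slide the brass tuning sleeve of every metal pipe down until its lower edge meets the dark line round the tube. Take the square wooden pipe to the record camera for its four record pictures, mouth side first and then a quarter turn anticlockwise (seen from above) for each of the other three, each time upright, square to the lens, on or just above the cross and held still for a good second; then stand it in the middle of the felt square on the toe board, its mouth to the front like the others. Leave everything else on the bench where it is.

Things in the scene. Friction and masses are not known exactly. Their poses are not given: they have to be found in the camera images.
- sleeve1_edge (a point): centre of the lower edge of the tuning sleeve (brass tube 40 mm across, 64 mm long) on metal pipe 1, which may be absent. The pipe (0.4 kg) stands loose in a toe hole and rack board, 36 mm across, its end 216 mm above the board, inside the sleeve: grip the sleeve by its sides from above, 32 mm above this point. It slides up and down 50 mm with 2.5 N of friction and stays where left. z up.
- line1_mid (a point): middle, on the pipe's axis, of the dark line 3 mm wide that runs round the tube of metal pipe 1 below its sleeve (absent with its pipe): where the sleeve's lower edge belongs. z up.
- sleeve2_edge (a point): centre of the lower edge of the tuning sleeve (brass tube 38 mm across, 64 mm long) on metal pipe 2, which may be absent. The pipe (0.4 kg) stands loose in a toe hole and rack board, 34 mm across, its end 201 mm above the board, inside the sleeve: grip the sleeve by its sides from above, 32 mm above this point. It slides up and down 50 mm with 2.5 N of friction and stays where left. z up.
- line2_mid (a point): middle, on the pipe's axis, of the dark line 3 mm wide that runs round the tube of metal pipe 2 below its sleeve (absent with its pipe): where the sleeve's lower edge belongs. z up.
- sleeve3_edge (a point): centre of the lower edge of the tuning sleeve (brass tube 37 mm across, 64 mm long) on metal pipe 3, which may be absent. The pipe (0.4 kg) stands loose in a toe hole and rack board, 33 mm across, its end 186 mm above the board, inside the sleeve: grip the sleeve by its sides from above, 32 mm above this point. It slides up and down 50 mm with 2.5 N of friction and stays where left. z up.
- line3_mid (a point): middle, on the pipe's axis, of the dark line 3 mm wide that runs round the tube of metal pipe 3 below its sleeve (absent with its pipe): where the sleeve's lower edge belongs. z up.
- sleeve4_edge (a point): centre of the lower edge of the tuning sleeve (brass tube 36 mm across, 64 mm long) on metal pipe 4, which may be absent. The pipe (0.4 kg) stands loose in a toe hole and rack board, 32 mm across, its end 171 mm above the board, inside the sleeve: grip the sleeve by its sides from above, 32 mm above this point. It slides up and down 50 mm with 2.5 N of friction and stays where left. z up.
- line4_mid (a point): middle, on the pipe's axis, of the dark line 3 mm wide that runs round the tube of metal pipe 4 below its sleeve (absent with its pipe): where the sleeve's lower edge belongs. z up.
- woodpipe: the loose square wooden organ pipe, 66 x 66 x 145 mm tall, 0.36 kg, bottom-heavy, upright on the bench at any yaw. Origin: centre of its underside, z up. Its mouth (dark cap, dark slit, pale lip) is low on its -x side; a steel tuning shade lies over the top of its back (+x) wall; left side +y, right side -y. Grip it across either pair of sides, best near the top, 115 mm up.
- side_mouth (a point): middle of the wooden pipe's mouth (-x) side, 70 mm above its underside, 33 mm from its axis; axes as the pipe's
- side_left (a point): middle of the wooden pipe's left (+y) side, 70 mm above its underside, 33 mm from its axis; axes as the pipe's
- side_back (a point): middle of the wooden pipe's back (+x) side, 70 mm above its underside, 33 mm from its axis; axes as the pipe's
- side_right (a point): middle of the wooden pipe's right (-y) side, 70 mm above its underside, 33 mm from its axis; axes as the pipe's
- camera: the record camera, black, fixed on a white baseboard 160 (x) x 230 (y) x 12 mm. Origin: centre of the board's underside. The lens points along the board's +y axis. Camera top 122 mm above the bench, all of it at y below -50 mm of this frame.
- cross (a point): centre of the dark cross on the top of the camera's baseboard (12 mm above the bench), 100 mm in front of the lens; axes as the camera's, so the lens is towards -y
- felt (a point): centre of the grey felt square (85 x 85 mm) on top of the wooden toe board, 26 mm above the bench. The fixed board is 110 (x) x 550 (y) x 25 mm and reaches from here 485 mm to +y and 65 mm to -y; the metal pipes stand along its middle through a rack board (top 72 mm up), places 95 mm apart, the nearest 155 mm to +y. Axes as the board's: its front and the metal pipes' mouths face -x (robot's side).
- cone: bystander: brass tuning cone with a turned wooden handle, 32 mm across, 125 mm tall. Origin: centre of its underside.
- glue: bystander: white glue bottle, 64 mm across, 170 mm tall. Origin: centre of its underside.
- tin: bystander: tin, 90 mm across, 130 mm tall. Origin: centre of its underside.
- tape: bystander: roll of paper tape lying flat, 100 mm across, 25 mm tall. Origin: centre of its underside.
- block_a: bystander: pale wooden block 60 x 90 x 70 mm. Origin: centre of its underside.
- block_b: bystander: pale wooden block 45 x 160 x 45 mm. Origin: centre of its underside.
- measure: bystander: black tape measure 55 x 75 x 60 mm. Origin: centre of its underside.

How it is judged:
By the outcome, as a careful person would: the job done as asked, in the order asked, and still so for the second after the job is handed in, with the robot touching nothing.
Of pipe1, pipe2, pipe3, pipe4 only 3 to 4 are there at a start; the rules pass over those that are not, and their reading is None.
At some moment in a run one of woodpipe may be knocked a few centimetres aside while the robot is not near it.
Once in a run the grip may slacken for a moment while it holds something.
It also fails if it takes over 208 s, if anything falls off the work surface, if the arm or the gripper's body presses on something with over 40 N, if the wrist force passes 120 N, or if a joint passes its speed limit or range.

ROBOT

A 6-joint arm with a two-finger parallel gripper is mounted at the origin on the work surface. World frame = base frame: x ahead of the robot, y to its left, z up, the work surface at z = 0. Lengths are in mm, angles in rad, forces in N, time in s.
With the tool pointing down it reaches from about 350 to 775 mm from the base axis. Payload 7.3 kg.
Tool frame: the origin (TCP) lies on the mounting face of the last link; the fingertips stand 178 mm ahead of it and the grasp point (between the pads) lies 159 mm ahead of it; z points along the fingers, y is the line along which they close (so a half turn about z gives the same grasp; the last joint's range is limited). The gripper opens to 92 mm and grips with 3 to 60 N. Pads are 19 mm wide; open, the fingers measure 130 mm over their backs; the gripper's body (75 mm by 190 mm) begins 47 mm behind the grasp point.
Start: joints at [-1.36, 0.342, 1.524, -0, 1.275, -0.146], TCP at [183.39, -491.931, 404.741] pointing down, gripper open.
Joint ranges: [-2.53, 2.53], [-0.77, 2.02], [0.04, 2.7], [-1, 4.14], [0.28, 2.66], [-3.11, 3.11]. Speed limits (rad/s): [2.57, 2.57, 3.14, 3.14, 3.14, 3.14].

INTERFACE

Orientations are given as [roll, pitch, yaw] about the fixed x, y, z axes, in that order (R = Rz(yaw) Ry(pitch) Rx(roll)).
In Python, from plant import bot gives the robot as it stands.
- The arm moves only by the shell command python3 shift.py, which reads ROWS from standard input. ROWS is 1 to 5 rows, parted by semicolons, with the numbers parted by commas; each row has 5 numbers: the finger opening in mm, then dx, dy, dz in mm, then a turn about the tool's z in rad; each row is the pose to reach, as a shift and turn from the pose commanded when the command began, along the tool's axes at that moment; what a row does not reach only later rows make up. A row lasts 1/8 s, in which the tool goes at most 62.5 mm and 0.188 rad, less where a joint would pass 70% of its speed; a pose out of reach is approached as far as the arm can. The fingers move at their own pace and stop on an object; the grip force is fixed at half the most. Time passes only in rows, so rows that do not move let the fingers close. It prints the time, the measured TCP pose, the force, the opening and the grip force at its end. Input that does not fit is refused with a message, and nothing moves.
- bot.get_obs(): the state, without advancing time (a new reading comes with each control period).
- bot.capture(name): name is "side" or "top"; returns a dict with "color" (384x512x3 uint8, red, green, blue), "K" (3x3 intrinsics, pixels), "R" (3x3) and "t" (3): a world point X has camera coordinates R X + t. Camera axes: x right, y down, z forward; pixel columns grow to the right and rows downward; lengths in mm; the calibration is good to about 2 mm. A picture is of the moment at which its call begins. There is no depth.
- bot.close_job(): hands the job in; it is judged then, once.
The state is a dict: "time": time; "joint_positions": joint angles; "dq": joint speeds; "tau": joint torques, N m; "tool_pos": TCP position; "tcp_rot": TCP orientation; "contact_force": force on the tool from outside, world axes, zero at the start; "moment": the same for the moment, N m; "grip_width": finger opening in mm; "finger_force": force on a finger pad.
Only numpy, scipy, OpenCV 4.12 (cv2) and the standard library are available. Lean on these libraries where they do the work, as an engineer would, in place of code of your own. Each camera call takes 0.05 s, during which the arm holds its last target. There are 200 camera calls.

## Working session

There is one attempt and no reset: what is moved stays moved. The work goes in short steps, Python scripts to look and compute and a shell command to move; the robot and the scene stay as the last step left them, time stands still between calls to the robot, and variables do not carry over. Pictures are saved under pics/ and viewed, at most 14 in all, crops included, and the job is handed in when it is done.

```bash
ls; mkdir -p pics
python3 - <<'E'
from plant import bot
import cv2
for n in("side","top"):
    c=bot.capture(n); cv2.imwrite(f"pics/{n}0.png",c["color"][:,:,::-1]); print(n,c["K"].tolist(),c["R"].round(4).tolist(),c["t"])
    cv2.imwrite(f"pics/{n}0b.png",cv2.resize(c["color"][:,:,::-1],(800,600),interpolation=cv2.INTER_CUBIC))
o=bot.get_obs();print(o)
E
```

```text
pics
plant.py
shift.py
side [[391.4550439255055, 0.0, 254.08412803460476], [0.0, 391.4550439255055, 193.00544933477426], [0.0, 0.0, 1.0]] [[-0.5402, -0.8415, 0.0009], [-0.5116, 0.3276, -0.7943], [0.6681, -0.4296, -0.6075]] [ 282.83373621  399.05358669 1023.4451809 ]
top [[395.668747046994, 0.0, 246.61791381128498], [0.0, 395.668747046994, 190.05023380222448], [0.0, 0.0, 1.0]] [[-0.0026, -0.9997, -0.0227], [-0.9942, 0.005, -0.1075], [0.1076, 0.0223, -0.9939]] [ -28.45858235  579.30658239 1189.84821031]
{'time': 0.1, 'joint_positions': array([-1.36003344e+00,  3.42681986e-01,  1.52493262e+00, -7.30504523e-06,
        1.27541195e+00, -1.45982073e-01]), 'dq': array([ 2.16498114e-04, -1.64493050e-03, -2.24378011e-03, -1.39793171e-03,
       -5.42812717e-05,  2.28795827e-04]), 'tau': array([ 1.20794029e-03, -4.32006168e+01, -2.44693261e+01,  7.19347713e-02,
        5.25861117e-02, -5.05601849e-05]), 'tool_pos': array([ 183.3470272 , -491.8159474 ,  404.09537821]), 'tcp_rot': array([-3.14017299e+00, -2.01670019e-04,  3.56746947e-01]), 'contact_force': array([-0.37296836,  0.82436341, -0.3374693 ]), 'moment': array([-0.01304511,  0.02130935,  0.03234562]), 'finger_force': 0.0, 'grip_width': 91.79186925981266}
```
View pics/side0b.png

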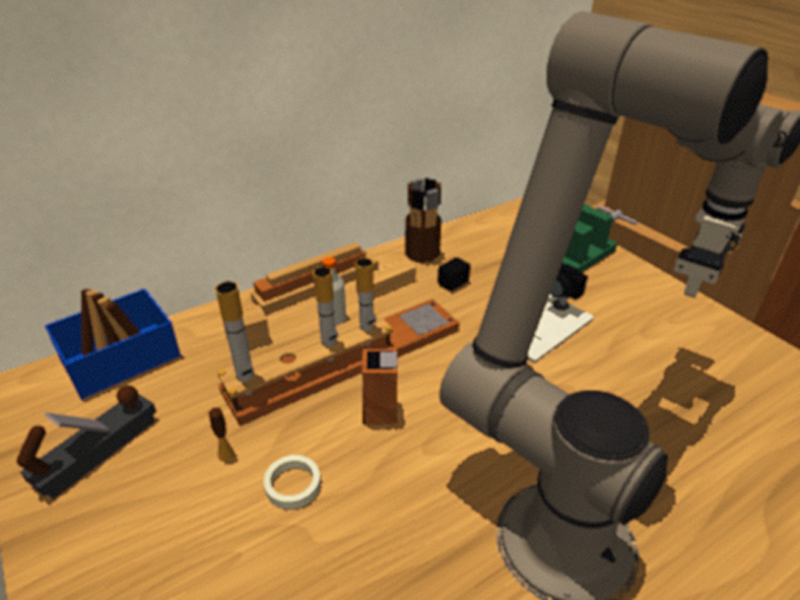

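View pics/top0b.png

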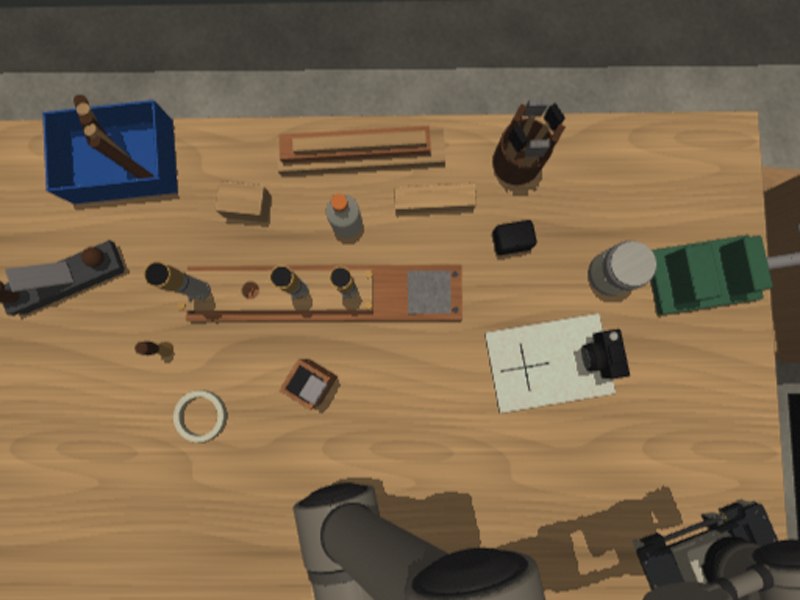

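Create h.py:
```python
import numpy as np, cv2
from plant import bot
def crop(n,name,x0,y0,x1,y1,s,c=None):
    c=c or bot.capture(n); cv2.imwrite(f"pics/{name}.png",cv2.resize(c["color"][y0:y1,x0:x1,::-1],None,fx=s,fy=s,interpolation=cv2.INTER_CUBIC)); return c
def proj(c,X):
    p=(np.atleast_2d(X)@c["R"].T+c["t"])@c["K"].T; return p[:,:2]/p[:,2:]
def ray(c,u,v):
    d=c["R"].T@np.linalg.inv(c["K"])@[u,v,1]; return -c["R"].T@c["t"],d
def onz(c,u,v,z):
    o,d=ray(c,u,v); return o+d*(z-o[2])/d[2]
```

Run:
```python
from h import *
c=crop("side","s1",136,155,296,265,5); d=crop("top","t1",175,160,415,275,3.3)
import pickle;pickle.dump((c,d),open("cams.pkl","wb"))
```

```text
(no output)
```

View pics/s1.png

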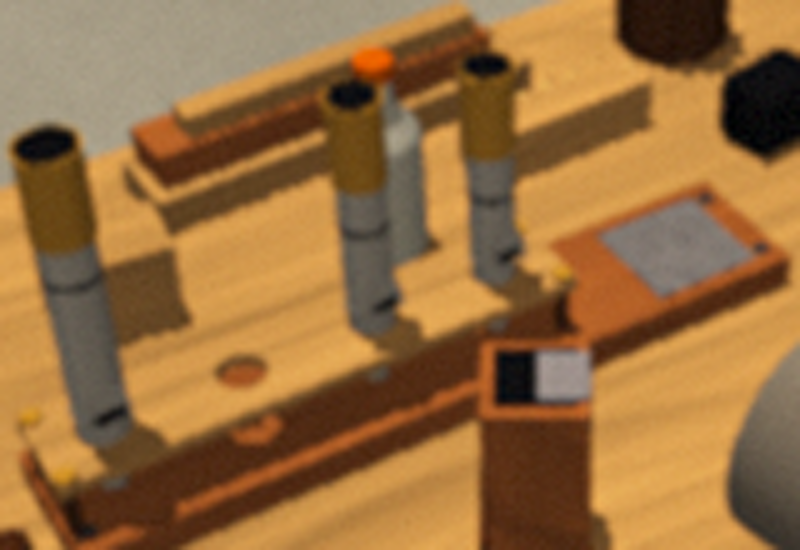

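View pics/t1.png

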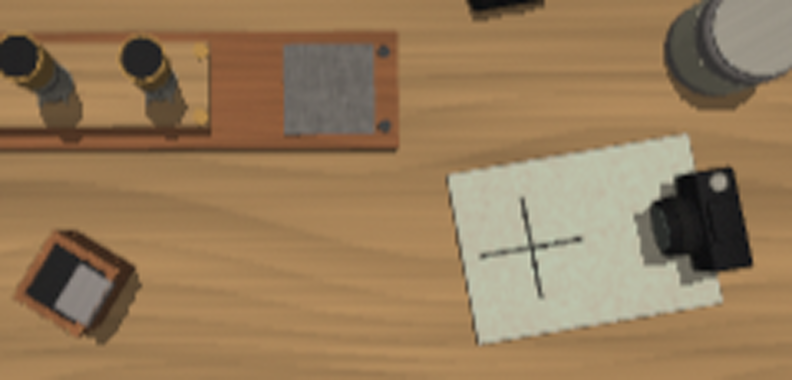

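Run:
```python
from h import *
import pickle; c,d=pickle.load(open("cams.pkl","rb"))
T=lambda p,z:onz(d,175+(p[0]+.5)/3.3-.5,160+(p[1]+.5)/3.3-.5,z)
F=np.array([T(p,26) for p in[(284,43),(375,44),(374,134),(283,133)]]); felt=F.mean(0)
print("felt",F.round(1).tolist(),felt)
print("edge",T((397,32),25),T((397,150),25),T((0,150),25), T((0,32),25))
print("cross",T((531,247),12),T((480,256),12),T((582,238),12),T((522,197),12),T((542,298),12))
print("board",[T(p,12).round(1).tolist() for p in[(447,175),(688,135),(723,302),(479,345)]])
print("hole", [T(p,200).round(1).tolist() for p in [(142,58),(18,57)]])
g=cv2.cvtColor(d["color"],cv2.COLOR_RGB2BGR)
a=cv2.resize(g[222:268,172:222],None,fx=8,fy=8,interpolation=cv2.INTER_CUBIC); 
cs=cv2.cvtColor(c["color"],cv2.COLOR_RGB2BGR)
b=cv2.resize(cs[220:275,225:265],None,fx=368/55,fy=368/55,interpolation=cv2.INTER_CUBIC)
cv2.imwrite("pics/w.png",np.hstack([a,b]));print(a.shape,b.shape)
```

```text
felt [[633.8, -74.5, 26.0], [632.4, -160.1, 26.0], [547.4, -158.0, 26.0], [548.8, -73.0, 26.0]] [ 590.60173957 -116.40679648   26.        ]
edge [ 643.81923905 -181.00879538   25.        ] [ 532.45914581 -179.26495872   25.        ] [534.00163531 192.7835636   25.        ] [646.15923231 194.69906322  25.        ]
cross [ 442.15850833 -303.89292271   12.        ] [ 433.92679089 -256.2911414    12.        ] [ 450.38782655 -351.48082996   12.        ] [ 488.74963613 -296.73678321   12.        ] [ 395.03674163 -312.81317733   12.        ]
board [[509.6, -227.1, 12.0], [546.3, -453.4, 12.0], [391.1, -479.5, 12.0], [352.0, -253.5, 12.0]]
hole [[595.7, 42.7, 200.0], [597.1, 143.4, 200.0]]
(368, 400, 3) (368, 268, 3)
```

View pics/w.png

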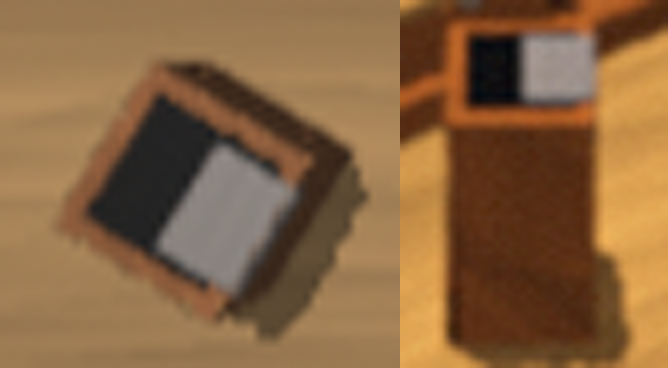

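```bash
cat >> h.py <<'E'
B=np.array([590.,-116.4]); 
def axis(s): return B+s*np.array([.005,1])
PP={1:(440,20,18),2:(345,19,17),3:(250,18.5,16.5),4:(155,18,16)}
def front(c,s,r,z,shift=0):
    C=-c["R"].T@c["t"]; a=axis(s); n=C[:2]-a; n/=np.linalg.norm(n); t=np.array([-n[1],n[0]])
    p=a+n*np.sqrt(r*r-shift*shift)+t*shift
    return np.array([[p[0],p[1],zz] for zz in np.atleast_1d(z)])
def prof(c,s,r,z):
    L=c["color"].astype(np.float32); out=0
    for sh in np.linspace(-5,5,11):
        q=proj(c,front(c,s,r,z,sh)).astype(np.float32)
        out=out+cv2.remap(L,q[:,0].reshape(-1,1),q[:,1].reshape(-1,1),cv2.INTER_LINEAR)[:,0]/11
    return out
E
cat > gap.py <<'E'
from h import *
import sys
def gap(c,k):
    s,rs,rt=PP[k]; z=np.arange(60,330,.5)
    P=prof(c,s,rt,z); sat=P[:,0]-P[:,2]
    S=prof(c,s,rs,z); ss=S[:,0]-S[:,2]
    # sleeve edge: lowest rising crossing of saturation half level
    hi=np.percentile(ss[z>180],80); i=np.where((ss[:-1]<hi/2)&(ss[1:]>=hi/2)&(z[:-1]>110))[0]
    g=P.sum(1); 
    return z,P,S,[z[j]+.5*(hi/2-ss[j])/(ss[j+1]-ss[j]) for j in i],hi
E
python3 - <<'E'
from gap import *
import pickle; c,d=pickle.load(open("cams.pkl","rb"))
for k in(1,3,4):
    z,P,S,e,hi=gap(c,k); print(k,"edges",np.round(e,1),hi)
    m=(z>130)&(z<320)&(z%4==0)
    print([(int(a),int(b.sum()/3),int(b[0]-b[2])) for a,b in zip(z[m],P[m])])
T=lambda p,z:onz(d,172+(p[0]+.5)/8-.5,222+(p[1]+.5)/8-.5,z)
Q=np.array([T(p,145) for p in[(158,63),(62,228),(218,322),(313,160)]]);print("wood",Q.round(1).tolist(),Q.mean(0))
W=lambda p,z:onz(c,225+(p[0]-400+.5)/(368/55)-.5,220+(p[1]+.5)/(368/55)-.5,z)
for p in[(447,20),(447,126),(595,126),(597,20)]:print(W(p,145))
for a,b in[(0,1),(1,2),(3,2),(0,3)]:
    v=Q[b]-Q[a];print(np.linalg.norm(v),np.arctan2(v[1],v[0]))
# sleeve tops triangulate: opening centres
for k,sp,tp in((1,(47,143),None),(3,(352,95),(18,57)),(4,(487,66),(142,58))):
    if tp is None: continue
    o,r=ray(c,136+(sp[0]+.5)/5-.5,155+(sp[1]+.5)/5-.5); o2,r2=ray(d,175+(tp[0]+.5)/3.3-.5,160+(tp[1]+.5)/3.3-.5)
    A=np.c_[r,-r2];x=np.linalg.lstsq(A,o2-o,rcond=None)[0];print(k,o+r*x[0],o2+r2*x[1])
E
```

```text
1 edges [223.5] 83.81793
[(132, 88, 17), (136, 89, 18), (140, 89, 17), (144, 88, 16), (148, 89, 17), (152, 89, 17), (156, 88, 17), (160, 89, 17), (164, 89, 16), (168, 89, 17), (172, 89, 17), (176, 88, 17), (180, 88, 17), (184, 89, 17), (188, 88, 17), (192, 74, 14), (196, 61, 11), (200, 74, 14), (204, 88, 17), (208, 90, 17), (212, 89, 16), (216, 89, 17), (220, 83, 29), (224, 74, 57), (228, 65, 80), (232, 64, 84), (236, 63, 83), (240, 63, 83), (244, 65, 82), (248, 64, 83), (252, 64, 84), (256, 65, 82), (260, 64, 84), (264, 65, 83), (268, 65, 84), (272, 64, 82), (276, 64, 84), (280, 65, 86), (284, 68, 87), (288, 55, 63), (292, 24, 17), (296, 14, -3), (300, 15, -1), (304, 12, -1), (308, 24, 10), (312, 81, 35), (316, 136, 40)]
3 edges [187.6 275.3] 88.42376
[(132, 91, 18), (136, 91, 18), (140, 90, 18), (144, 90, 17), (148, 82, 16), (152, 67, 13), (156, 69, 13), (160, 85, 16), (164, 91, 17), (168, 91, 18), (172, 91, 17), (176, 91, 17), (180, 92, 18), (184, 87, 31), (188, 78, 59), (192, 68, 82), (196, 68, 88), (200, 68, 88), (204, 67, 88), (208, 67, 88), (212, 66, 88), (216, 66, 88), (220, 
[... 1048 characters left out ...]
 (300, 155, 32), (304, 154, 32), (308, 153, 32), (312, 153, 33), (316, 154, 33)]
wood [[457.7, 120.5, 145.0], [401.1, 153.1, 145.0], [369.1, 98.7, 145.0], [424.2, 66.4, 145.0]] [413.04841948 109.68626001 145.        ]
[458.30189407 123.17481008 145.        ]
[398.74630297 157.68068226 145.        ]
[364.18015    103.72310135 145.        ]
[421.58603433  65.85130466 145.        ]
65.25738195836998 2.619708955147633
63.076159056554474 -2.1037747414309504
63.917468830204335 2.611474362853847
63.631374856470885 -2.1247747035137845
3 [589.91297224 133.77795292 252.89350181] [589.57112126 133.26471772 252.74569615]
4 [589.56645177  38.2065056  240.14797866] [590.00856828  38.8339789  240.27102493]
```

```bash
cat > plan.py <<'E'
import sys, numpy as np
from plant import bot
from scipy.spatial.transform import Rotation as R
# usage: plan.py gx gy gz yaw  (grasp point, world) -> tool shift
o=bot.get_obs(); r=R.from_euler("xyz",o["tcp_rot"]); p=np.array(o["tool_pos"])
g=p+r.apply([0,0,159]); print("t",round(o["time"],1),"grasp",g.round(1),"rpy",np.round(o["tcp_rot"],4),"j6",round(o["joint_positions"][5],2),"w",round(o["grip_width"],1),"F",np.round(o["contact_force"],1))
for i in range(1,len(sys.argv)-3,4):
    a=list(map(float,sys.argv[i:i+4])); w=r.inv().apply(np.array(a[:3])-g); th=o["tcp_rot"][2]-a[3]
    print("shift",w.round(1),"turn",round((th+np.pi)%(2*np.pi)-np.pi,3), "or raw",round(th,3))
E
python3 plan.py 590.3 38.6 325 1.566
```

```text
t 0.2 grasp [ 183.3 -491.7  245.3] rpy [-3.1407e+00 -2.0000e-04  3.5680e-01] j6 -0.15 w 91.9 F [-0.3  0.3  0.3]
shift [ 566.6 -354.9  -79.3] turn -1.209 or raw -1.209
```

```bash
echo '92,280,-175,-80,-0.6;92,280,-175,-80,-0.6;92,280,-175,-80,-0.6;92,280,-175,-80,-0.9;92,280,-175,-80,-0.9' | python3 shift.py; python3 plan.py 590.3 38.6 325 1.566
```

```text
time: 0.82
tool_pos: [369.3, -249.4, 478.8]
tcp_rot: [3.141, 0.0, 1.262]
contact_force: [2.1, -0.7, 0.4]
grip_width: 91.7
finger_force: 0.0
t 0.8 grasp [ 369.3 -249.4  319.8] rpy [3.1413e+00 1.0000e-04 1.2618e+00] j6 -0.46 w 91.7 F [ 2.1 -0.7  0.4]
shift [341.6 122.9  -5.2] turn -0.304 or raw -0.304
```

```bash
echo '92,0,0,0,0;92,0,0,0,0' | python3 shift.py >/dev/null; python3 plan.py 590.3 38.6 325 1.566
```

```text
t 1.1 grasp [ 368.2 -251.2  319. ] rpy [-3.1410e+00  4.0000e-04  1.2566e+00] j6 -0.46 w 92.3 F [-0.6 -0.3  0.6]
shift [344.3 121.6  -6.2] turn -0.309 or raw -0.309
```

```bash
echo '92,344.3,121.6,-6,-0.31;92,344.3,121.6,-6,-0.31;92,344.3,121.6,-6,-0.31;92,344.3,121.6,-6,-0.31;92,344.3,121.6,-6,-0.31' | python3 shift.py >/dev/null; echo '92,0,0,0,0' | python3 shift.py >/dev/null; python3 plan.py 590.3 38.6 325 1.566  590.3 38.6 209.2 1.566
```

```text
t 1.8 grasp [559.8  -1.9 322.6] rpy [-3.1395e+00 -7.0000e-04  1.5679e+00] j6 -0.14 w 92.1 F [-0.8  0.4 -0.5]
shift [40.6 30.3 -2.4] turn 0.002 or raw 0.002
shift [ 40.5  30.6 113.4] turn 0.002 or raw 0.002
```

```bash
echo '60,40.6,30.3,0,0;60,40.6,30.3,0,0;60,40.6,30.3,0,0;60,40.6,30.3,60,0;60,40.6,30.3,60,0' | python3 shift.py >/dev/null;  python3 plan.py 590.3 38.6 209.2 1.566
python3 - <<'E'
from h import *
a=crop("top","p4t",195,140,285,220,5); b=crop("side","p4s",180,110,270,220,5)
A=cv2.imread("pics/p4t.png");Bi=cv2.imread("pics/p4s.png")
H=max(A.shape[0],Bi.shape[0]);im=np.zeros((H,900,3),np.uint8);im[:400,:450]=A;im[:550,450:]=Bi
cv2.imwrite("pics/p4.png",cv2.resize(im,(800,489)))
E
```

```text
t 2.5 grasp [585.8  35.7 260.5] rpy [-3.1311e+00 -2.0000e-04  1.5642e+00] j6 -0.06 w 60.3 F [-0.2 -0.7  0.1]
shift [ 3.   5.  51.2] turn -0.002 or raw -0.002
```

View pics/p4.png

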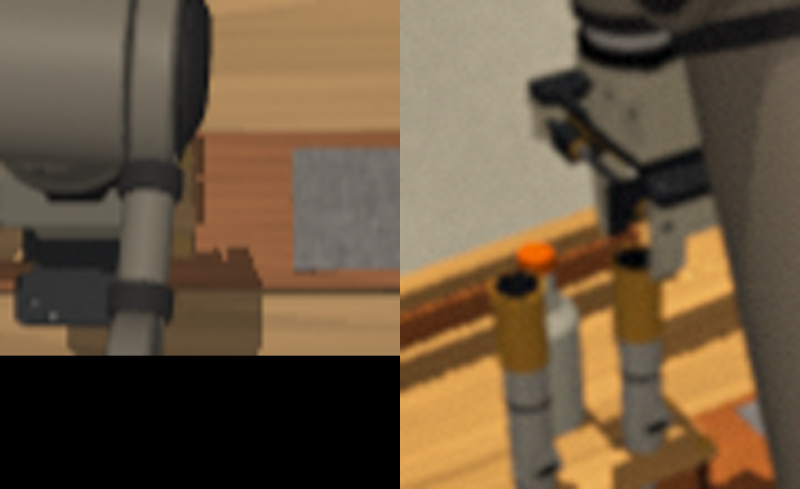

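```bash
echo '60,3,5,0,0;60,3,5,0,0;60,3,5,25,0;60,3,5,49,0;60,3,5,49,0' | python3 shift.py >/dev/null; echo '60,0,0,0,0;60,0,0,0,0' | python3 shift.py >/dev/null;  python3 plan.py 590.3 38.6 209.2 1.566
```

```text
t 3.4 grasp [594.6  40.4 216.8] rpy [3.1391e+00 2.0000e-04 1.5669e+00] j6 -0.06 w 59.8 F [ 1.1  0.6 -0.2]
shift [-1.8 -4.3  7.6] turn 0.001 or raw 0.001
```

```bash
echo '60,-1.8,-4.3,7.6,0;60,-1.8,-4.3,7.6,0;60,-1.8,-4.3,7.6,0;60,-1.8,-4.3,7.6,0' | python3 shift.py >/dev/null;  python3 plan.py 590.3 38.6 209.2 1.566; echo '0,0,0,0,0;0,0,0,0,0;0,0,0,0,0;0,0,0,0,0;0,0,0,0,0' | python3 shift.py;  python3 plan.py 590.3 38.6 209.2 1.566
```

```text
t 3.9 grasp [589.7  38.6 207.9] rpy [3.1413e+00 1.0000e-04 1.5668e+00] j6 -0.06 w 59.8 F [-0.1 -1.  -0.5]
shift [ 0.   0.6 -1.3] turn 0.001 or raw 0.001
time: 4.55
tool_pos: [589.6, 38.6, 366.8]
tcp_rot: [-3.141, 0.0, 1.567]
contact_force: [-1.0, 0.2, 0.8]
grip_width: 35.7
finger_force: 30.0
t 4.5 grasp [589.5  38.6 207.8] rpy [-3.1413e+00  1.0000e-04  1.5668e+00] j6 -0.06 w 35.7 F [-1.   0.2  0.8]
shift [-0.   0.8 -1.4] turn 0.001 or raw 0.001
```

```bash
echo '0,0,0,8,0;0,0,0,17,0;0,0,0,26,0;0,0,0,35,0;0,0,0,35,0' | python3 shift.py; echo '0,0,0,0,0;0,0,0,0,0' | python3 shift.py >/dev/null; python3 plan.py
cat >> gap.py <<'E'
def meas(c,k):
    s,rs,rt=PP[k]; z=np.arange(60,330,.25); S=prof(c,s,rs,z); P=prof(c,s,rt,z); ss=S[:,0]-S[:,2]; h=(17+86)/2
    i=np.where((ss[:-1]<h)&(ss[1:]>=h)&(z[:-1]>110))[0]; e=[round(z[j]+.25*(h-ss[j])/(ss[j+1]-ss[j]),2) for j in i][:3]
    print(k,"edges",e)
    for zz in np.arange((e[0] if e else 150)-22,(e[0] if e else 150)+10,2): j=np.argmin(abs(z-zz)); print((int(zz),int(P[j].sum()/3),int(ss[j])),end=" ")
    print()
E
python3 -c "
from gap import *
c=bot.capture('side'); meas(c,4)"
```

```text
time: 5.18
tool_pos: [589.6, 38.6, 330.4]
tcp_rot: [-3.14, -0.0, 1.567]
contact_force: [-0.7, 0.4, -2.2]
grip_width: 36.1
finger_force: 30.0
t 5.4 grasp [589.4  38.6 172.6] rpy [-3.1408e+00  1.0000e-04  1.5668e+00] j6 -0.06 w 35.9 F [-0.2 -0.3 -2.7]
4 edges [np.float64(141.83)]
(119, 94, 17) (121, 95, 16) (123, 95, 17) (125, 95, 18) (127, 95, 18) (129, 95, 18) (131, 95, 18) (133, 94, 18) (135, 92, 22) (137, 89, 27) (139, 85, 37) (141, 81, 50) (143, 78, 62) (145, 75, 70) (147, 76, 73) (149, 78, 68)
```

```bash
echo '60,0,0,0,0;60,0,0,0,0;60,0,0,0,0;60,0,0,-50,0;60,0,0,-112,0' | python3 shift.py>/dev/null; echo '60,47,0,-10,0;60,95,0,-10,0;60,95,0,-10,0;60,95,0,-10,0' | python3 shift.py >/dev/null; python3 plan.py 590 133.6 220 1.566; python3 -c "
from gap import *
c=bot.capture('side'); meas(c,4);meas(c,3)"
```

```text
t 6.6 grasp [590.  133.4 294.7] rpy [3.1416e+00 6.0000e-04 1.5673e+00] j6 0.1 w 59.7 F [-0.4 -0.3  0. ]
shift [ 0.3  0.  74.7] turn 0.001 or raw 0.001
4 edges [np.float64(140.93), np.float64(227.74)]
(118, 98, 19) (120, 99, 18) (122, 99, 18) (124, 100, 18) (126, 100, 18) (128, 99, 18) (130, 99, 18) (132, 99, 19) (134, 98, 20) (136, 96, 28) (138, 91, 36) (140, 85, 51) (142, 80, 67) (144, 75, 79) (146, 74, 91) (148, 74, 94) 
3 edges [np.float64(188.08), np.float64(277.51)]
(166, 100, 20) (168, 100, 19) (170, 99, 19) (172, 99, 19) (174, 99, 19) (176, 100, 18) (178, 100, 19) (180, 99, 19) (182, 97, 19) (184, 94, 26) (186, 90, 35) (188, 84, 50) (190, 79, 67) (192, 75, 80) (194, 73, 92) (196, 73, 95)
```

```bash
echo '60,0,0,40,0;60,0,0,74,0;60,0,0,74,0;60,0,0,74,0' | python3 shift.py >/dev/null; python3 plan.py 590 133.6 220 1.566;echo '0,0,0,0,0;0,0,0,0,0;0,0,0,0,0;0,0,0,0,0;0,0,0,0,0' | python3 shift.py|tail -2; python3 plan.py; echo '0,0,0,8,0;0,0,0,17,0;0,0,0,26,0;0,0,0,35,0;0,0,0,35,0' | python3 shift.py|tail -2; echo '0,0,0,0,0;0,0,0,0,0' | python3 shift.py >/dev/null; python3 plan.py;python3 -c "
from gap import *
c=bot.capture('side'); meas(c,3)"
```

```text
t 7.2 grasp [590.9 132.9 222.3] rpy [ 3.1394 -0.      1.5657] j6 0.1 w 60.3 F [-0.5  0.7  0.4]
shift [ 0.7 -0.9  2.3] turn -0.0 or raw -0.0
grip_width: 36.8
finger_force: 29.9
t 7.8 grasp [590.  133.6 221.1] rpy [3.1413e+00 1.0000e-04 1.5669e+00] j6 0.1 w 36.8 F [-1.  -1.1  2.4]
grip_width: 37.0
finger_force: 29.9
t 8.7 grasp [589.8 133.6 185.5] rpy [-3.1408e+00  2.0000e-04  1.5668e+00] j6 0.1 w 37.1 F [-0.3  1.1 -2.1]
3 edges [np.float64(152.6)]
(130, 97, 19) (132, 97, 19) (134, 97, 18) (136, 97, 18) (138, 98, 17) (140, 98, 17) (142, 98, 17) (144, 97, 17) (146, 95, 20) (148, 92, 27) (150, 87, 35) (152, 82, 50) (154, 78, 65) (156, 76, 73) (158, 78, 78) (160, 80, 70)
```

```bash
echo '60,0,0,0,0;60,0,0,0,0;60,0,0,0,0;60,0,0,-50,0;60,0,0,-112,0' | python3 shift.py>/dev/null; echo '60,20,0,-30,0;60,80,0,-30,0;60,140,0,-30,0;60,190,0,-30,0;60,190,0,-30,0' | python3 shift.py >/dev/null;echo '60,0,0,0,0;60,0,0,0,0' | python3 shift.py >/dev/null; python3 plan.py 590.5 323.6 256.6 1.566
python3 - <<'E'
from gap import *
c=bot.capture('side'); meas(c,3);meas(c,1)
crop("side","p1s",110,100,250,250,4,c)
E
```

```text
t 10.2 grasp [591.1 322.2 328.2] rpy [3.1412e+00 3.0000e-04 1.5651e+00] j6 0.39 w 59.7 F [ 0.6 -0.4  0.2]
shift [ 1.4 -0.6 71.6] turn -0.001 or raw -0.001
3 edges [np.float64(151.53), np.float64(261.37)]
(129, 104, 20) (131, 103, 20) (133, 103, 20) (135, 104, 19) (137, 104, 19) (139, 104, 19) (141, 104, 19) (143, 104, 19) (145, 102, 20) (147, 99, 27) (149, 94, 37) (151, 89, 51) (153, 84, 67) (155, 79, 80) (157, 76, 92) (159, 76, 98) 
1 edges [np.float64(224.06)]
(202, 95, 16) (204, 100, 18) (206, 103, 18) (208, 103, 19) (210, 102, 20) (212, 101, 20) (214, 101, 19) (216, 101, 19) (218, 99, 20) (220, 96, 25) (222, 90, 35) (224, 84, 51) (226, 78, 67) (228, 74, 82) (230, 73, 91) (232, 72, 94)
```

View pics/p1s.png

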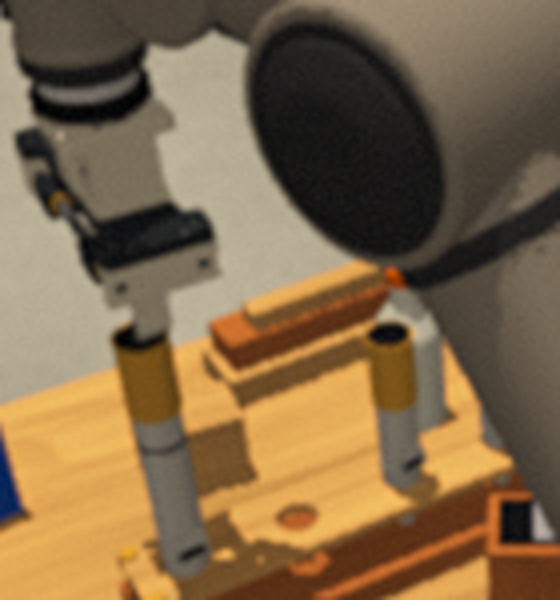

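```bash
python3 -c "
from h import *
import pickle;c,d=pickle.load(open('cams.pkl','rb'))
print(onz(c,110+140.5/4-.5,100+335.5/4-.5,288.6), onz(c,136+47.5/5-.5,155+143.5/5-.5,288.6))
print(onz(d,(160+.5)*.64-.5,(272+.5)*.64-.5,288.6))
"
```

```text
[592.10585406 323.40712413 288.6       ] [592.34311353 322.2186877  288.6       ]
[593.07631362 318.96944812 288.6       ]
```

```bash
echo '60,1,-1,40,0;60,1,-1,71,0;60,1,-1,71,0;60,1,-1,71,0' | python3 shift.py >/dev/null; python3 plan.py 591.5 323.3 256.6 1.566;echo '0,0,0,0,0;0,0,0,0,0;0,0,0,0,0;0,0,0,0,0;0,0,0,0,0' | python3 shift.py|tail -2; python3 plan.py; echo '0,0,0,7,0;0,0,0,14,0;0,0,0,21,0;0,0,0,28.5,0;0,0,0,28.5,0' | python3 shift.py|tail -2; echo '0,0,0,0,0;0,0,0,0,0' | python3 shift.py >/dev/null; python3 plan.py;python3 -c "
from gap import *
c=bot.capture('side'); meas(c,1)"
```

```text
t 10.8 grasp [590.5 324.2 258.7] rpy [ 3.1392e+00 -9.0000e-04  1.5659e+00] j6 0.39 w 60.1 F [ 0.7 -0.4  0.9]
shift [-0.9  0.9  2.1] turn -0.0 or raw -0.0
grip_width: 40.0
finger_force: 30.0
t 11.4 grasp [589.8 324.7 257.1] rpy [ 3.1411e+00 -1.0000e-04  1.5668e+00] j6 0.39 w 40.0 F [0.5 0.6 1.6]
grip_width: 40.2
finger_force: 30.0
t 12.2 grasp [589.6 324.5 227.8] rpy [-3.1407e+00  5.0000e-04  1.5667e+00] j6 0.39 w 40.3 F [ 0.6  0.2 -3.2]
1 edges [np.float64(194.37)]
(172, 99, 20) (174, 99, 19) (176, 99, 19) (178, 99, 18) (180, 98, 19) (182, 98, 19) (184, 99, 18) (186, 99, 18) (188, 97, 20) (190, 94, 24) (192, 88, 34) (194, 82, 50) (196, 78, 66) (198, 76, 78) (200, 78, 77) (202, 83, 66)
```

```bash
echo '60,0,0,0,0;60,0,0,0,0;60,0,0,0,0;60,0,0,-50,0;60,0,0,-112,0' | python3 shift.py>/dev/null; echo '92,-20,-40,-15,0;92,-250,-140,-15,0;92,-250,-140,-15,0;92,-250,-140,-15,0;92,-250,-140,-15,0' | python3 shift.py >/dev/null; echo '92,-170,0,0,0;92,-170,0,0,0;92,-170,0,0,0;92,-170,0,0,0' | python3 shift.py >/dev/null; python3 plan.py
python3 - <<'E'
from gap import *
fs=[bot.capture('side') for _ in range(6)]; c=fs[0]; c["color"]=np.mean([f["color"] for f in fs],0)
for k in(1,3,4): meas(c,k)
import pickle; d=bot.capture("top"); c["color"]=c["color"].astype(np.uint8); pickle.dump((c,d),open("cams2.pkl","wb"))
crop("side","s2",136,155,296,265,5,c)
h=cv2.resize(d["color"][:,:,::-1],(800,600));cv2.imwrite("pics/t2.png",h[220:520,100:700])
a=np.zeros((550,800,3),np.uint8);
E
```

```text
t 14.1 grasp [448.2 -96.8 355.4] rpy [3.1414e+00 7.0000e-04 1.5620e+00] j6 -0.37 w 91.9 F [-0.4  1.1 -0.5]
1 edges [np.float64(194.36)]
(172, 96, 18) (174, 96, 18) (176, 96, 18) (178, 96, 18) (180, 96, 18) (182, 96, 18) (184, 96, 17) (186, 95, 18) (188, 94, 19) (190, 90, 25) (192, 85, 36) (194, 79, 50) (196, 74, 66) (198, 70, 80) (200, 68, 88) (202, 68, 91) 
3 edges [np.float64(152.0), np.float64(262.91)]
(130, 98, 18) (132, 99, 18) (134, 99, 19) (136, 98, 19) (138, 99, 19) (140, 99, 18) (142, 98, 18) (144, 98, 18) (146, 96, 19) (148, 93, 27) (150, 88, 36) (152, 83, 51) (154, 79, 67) (156, 74, 80) (158, 72, 90) (160, 72, 94) 
4 edges [np.float64(140.94), np.float64(228.37)]
(118, 98, 18) (120, 98, 18) (122, 98, 18) (124, 99, 18) (126, 99, 18) (128, 99, 18) (130, 99, 18) (132, 98, 18) (134, 96, 20) (136, 94, 28) (138, 89, 36) (140, 83, 51) (142, 79, 67) (144, 75, 79) (146, 73, 91) (148, 72, 94)
```

View pics/s2.png

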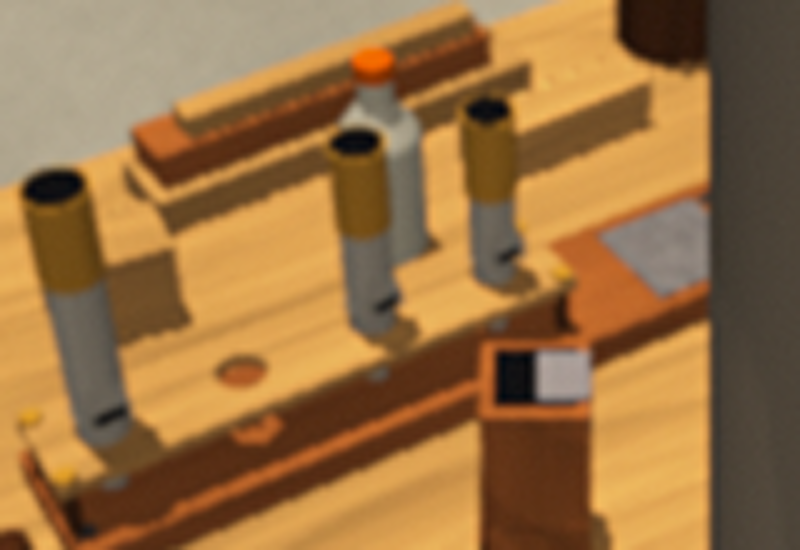

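```bash
python3 plan.py 412 111 230 1.026
```

```text
t 14.4 grasp [448.5 -93.  355.5] rpy [3.1413e+00 1.0000e-04 1.5687e+00] j6 -0.37 w 92.1 F [ 0.3 -0.6 -0.3]
shift [203.9 -37.  125.5] turn 0.543 or raw 0.543
```

View pics/t2.png

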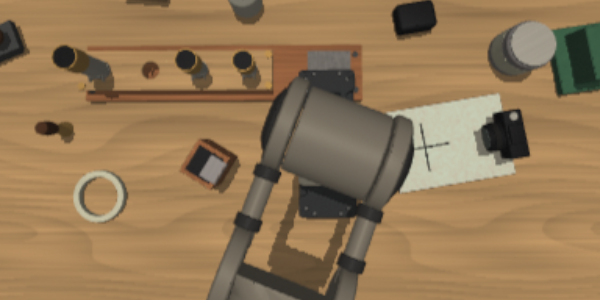

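```bash
echo '92,203.9,-37,125,0.54;92,203.9,-37,125,0.54;92,203.9,-37,125,0.54;92,203.9,-37,125,0.54;92,203.9,-37,125,0.54' | python3 shift.py >/dev/null; echo '92,0,0,0,0;92,0,0,0,0' | python3 shift.py >/dev/null; python3 plan.py 412 111 170 1.026 412 111 115 1.026
python3 - <<'E'
from h import *
c=bot.capture('side');crop("side","w3",206,180,286,300,5,c)
E
```

```text
t 15.3 grasp [413.1 109.3 231.2] rpy [ 3.1397e+00 -8.0000e-04  1.0262e+00] j6 0.62 w 91.4 F [ 0.3 -0.6  0. ]
shift [ 0.9 -1.9 61.2] turn 0.0 or raw 0.0
shift [  0.8  -2.  116.2] turn 0.0 or raw 0.0
```

View pics/w3.png

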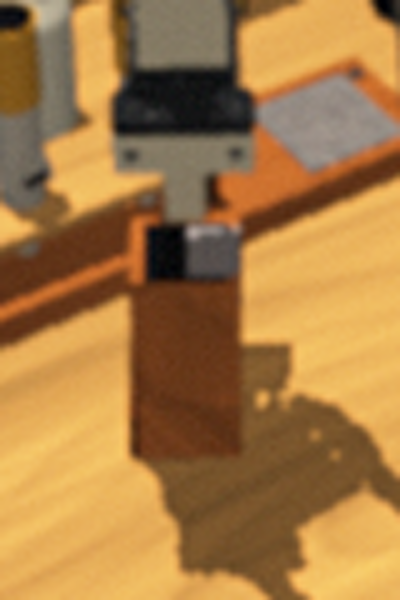

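```bash
echo '92,1,-2,30,0;92,1,-2,60,0;92,1,-2,95,0;92,1,-2,115,0;92,1,-2,115,0' | python3 shift.py |tail -4; echo '92,0,0,0,0' | python3 shift.py|tail -4;python3 plan.py; echo '0,0,0,0,0;0,0,0,0,0;0,0,0,0,0;0,0,0,0,0;0,0,0,0,0' | python3 shift.py; python3 plan.py 412 111 165 1.026 442 -304 165 -1.40
```

```text
tcp_rot: [-3.14, 0.001, 1.025]
contact_force: [0.2, -0.3, -0.3]
grip_width: 91.9
finger_force: 0.0
tcp_rot: [3.14, -0.001, 1.026]
contact_force: [0.2, -0.2, -0.6]
grip_width: 92.0
finger_force: 0.0
t 16.1 grasp [412.  111.4 116.3] rpy [ 3.1400e+00 -1.0000e-03  1.0257e+00] j6 0.63 w 92.0 F [ 0.2 -0.2 -0.6]
time: 16.7
tool_pos: [411.2, 111.8, 274.6]
tcp_rot: [3.141, -0.0, 1.027]
contact_force: [-0.2, -1.0, 5.0]
grip_width: 66.1
finger_force: 30.0
t 16.7 grasp [411.3 111.8 115.6] rpy [ 3.1409e+00 -3.0000e-04  1.0269e+00] j6 0.63 w 66.1 F [-0.2 -1.   5. ]
shift [ -0.3   1.1 -49.4] turn 0.001 or raw 0.001
shift [-339.9  241.5  -49.3] turn 2.427 or raw 2.427
```

```bash
echo '0,0,0,-15,0;0,0,0,-35,0;0,-80,58,-35,0.19;0,-120,87,-35,0.38;0,-160,115,-35,0.57' | python3 shift.py; echo '0,0,0,0,0;0,0,0,0,0' | python3 shift.py |tail -2; python3 plan.py 442 -304 150 -1.40
```

```text
time: 17.32
tool_pos: [425.5, -76.5, 308.8]
tcp_rot: [-3.141, 0.001, 0.459]
contact_force: [1.5, 0.7, -5.1]
grip_width: 66.1
finger_force: 30.0
grip_width: 65.9
finger_force: 30.0
t 17.6 grasp [425.1 -74.8 149.6] rpy [-3.1396e+00  1.5000e-03  4.6400e-01] j6 0.75 w 65.9 F [-0.4  0.4 -3.6]
shift [-87.4 212.6  -0.7] turn 1.864 or raw 1.864
```

```bash
echo '0,-15,35,0,0.18;0,-30,70,0,0.37;0,-45,106,0,0.56;0,-60,140,0,0.74;0,-75,180,0,0.93' | python3 shift.py|tail -2; echo '0,0,0,0,0' | python3 shift.py |tail -2; python3 plan.py 442 -304 150 -1.40
```

```text
grip_width: 65.9
finger_force: 30.0
grip_width: 66.1
finger_force: 30.0
t 18.3 grasp [ 440.2 -270.4  149.9] rpy [ 3.1412e+00 -4.0000e-04 -4.6380e-01] j6 1.34 w 66.1 F [-0.5  1.8 -4.8]
shift [16.6 29.3 -0.1] turn 0.936 or raw 0.936
```

```bash
echo '0,4,7,0,0.18;0,8,15,0,0.37;0,12,22,0,0.56;0,16,29,0,0.75;0,16.6,29.3,0,0.936' | python3 shift.py|tail -2; echo '0,0,0,0,0;0,0,0,0,0' | python3 shift.py |tail -2; python3 plan.py 442 -304 150 -1.40
python3 - <<'E'
from h import *
d=bot.capture('top');c=bot.capture('side')
a=cv2.resize(d["color"][165:265,300:410,::-1],None,fx=4,fy=4,interpolation=cv2.INTER_CUBIC)
b=cv2.resize(c["color"][150:250,310:400,::-1],None,fx=4,fy=4,interpolation=cv2.INTER_CUBIC)
cv2.imwrite("pics/shot.png",np.hstack([a,b]))
E
```

```text
grip_width: 66.0
finger_force: 30.0
grip_width: 66.1
finger_force: 30.0
t 19.2 grasp [ 441.5 -301.8  150.1] rpy [ 3.1412e+00  8.0000e-04 -1.3870e+00] j6 2.21 w 66.1 F [-0.1 -0.3 -4.2]
shift [ 2.2 -0.1  0.1] turn 0.013 or raw 0.013
```

View pics/shot.png

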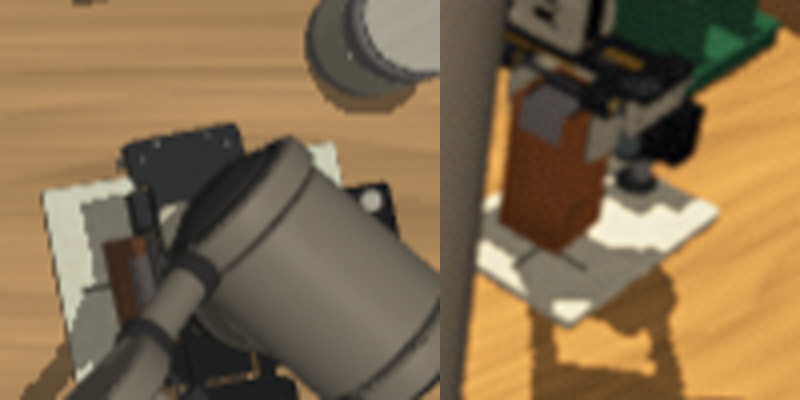

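```bash
echo '0,2.2,0,6,0.013;0,2.2,0,12,0.013;0,2.2,0,17,0.013;0,2.2,0,19,0.013;0,2.2,0,19,0.013' | python3 shift.py|tail -3; H='x'; echo '0,0,0,0,0;0,0,0,0,0;0,0,0,0,0;0,0,0,0,0;0,0,0,0,0' | python3 shift.py |tail -2;python3 plan.py 442 -304 131 -1.40; echo '0,0,0,0,0;0,0,0,0,0;0,0,0,0,0;0,0,0,0,0;0,0,0,0,0' | python3 shift.py |tail -2; echo '0,0,0,0,0;0,0,0,0,0;0,0,0,0,0;0,0,0,0,0;0,0,0,0,0' | python3 shift.py |tail -2;  python3 plan.py 442 -304 131 -1.40
```

```text
contact_force: [-0.3, 0.2, -4.5]
grip_width: 66.0
finger_force: 30.0
grip_width: 66.1
finger_force: 30.0
t 20.6 grasp [ 441.6 -305.4  131.4] rpy [-3.1416e+00 -1.0000e-04 -1.4062e+00] j6 2.23 w 66.1 F [-0.5  0.3 -4.6]
shift [-1.3 -0.6  0.4] turn -0.006 or raw -0.006
grip_width: 65.7
finger_force: 30.0
grip_width: 65.9
finger_force: 30.0
t 21.8 grasp [ 441.6 -305.4  131.3] rpy [-3.1416e+00 -1.0000e-04 -1.4062e+00] j6 2.23 w 65.9 F [-0.8  0.1 -4.2]
shift [-1.3 -0.6  0.3] turn -0.006 or raw -0.006
```

```bash
echo '0,0,0,0,-0.15;0,0,0,0,-0.32;0,0,0,0,-0.49;0,0,0,0,-0.66;0,0,0,0,-0.82' | python3 shift.py |tail -2; echo '0,0,0,0,-0.17;0,0,0,0,-0.34;0,0,0,0,-0.51;0,0,0,0,-0.68;0,0,0,0,-0.745' | python3 shift.py |tail -2; echo '0,0,0,0,0;0,0,0,0,0;0,0,0,0,0' | python3 shift.py |tail -2;python3 plan.py 442 -304 131 0.171
```

```text
grip_width: 65.7
finger_force: 30.0
grip_width: 65.7
finger_force: 30.0
grip_width: 66.1
finger_force: 30.0
t 23.4 grasp [ 441.7 -305.4  131.3] rpy [ 3.1415 -0.      0.1581] j6 0.67 w 66.1 F [ 0.3 -0.6 -4.6]
shift [ 0.5 -1.3  0.3] turn -0.013 or raw -0.013
```

Correct slightly and hold, with a check that the pipe is still well in hand.

```bash
echo '0,0.5,-1.3,0,-0.012;0,0.5,-1.3,0,-0.012;0,0.5,-1.3,0,-0.012' | python3 shift.py |tail -2; echo '0,0,0,0,0;0,0,0,0,0;0,0,0,0,0;0,0,0,0,0;0,0,0,0,0' | python3 shift.py |tail -2;echo '0,0,0,0,0;0,0,0,0,0;0,0,0,0,0;0,0,0,0,0;0,0,0,0,0' | python3 shift.py |tail -2; echo '0,0,0,0,0;0,0,0,0,0;0,0,0,0,0;0,0,0,0,0;0,0,0,0,0' | python3 shift.py |tail -2;python3 plan.py 442 -304 131 0.171
python3 - <<'E'
from h import *
d=bot.capture('top');c=bot.capture('side')
a=cv2.resize(d["color"][165:265,300:410,::-1],None,fx=4,fy=4,interpolation=cv2.INTER_CUBIC)
b=cv2.resize(c["color"][150:250,310:400,::-1],None,fx=4,fy=4,interpolation=cv2.INTER_CUBIC)
cv2.imwrite("pics/shot2.png",np.hstack([a,b]))
E
```

```text
grip_width: 65.8
finger_force: 30.0
grip_width: 65.7
finger_force: 30.0
grip_width: 65.8
finger_force: 30.0
grip_width: 66.1
finger_force: 30.0
t 25.7 grasp [ 441.9 -304.1  131.3] rpy [3.1415 0.     0.1707] j6 0.65 w 66.1 F [ 0.1 -0.2 -4.2]
shift [ 0.1 -0.1  0.3] turn -0.0 or raw -0.0
```

View pics/shot2.png

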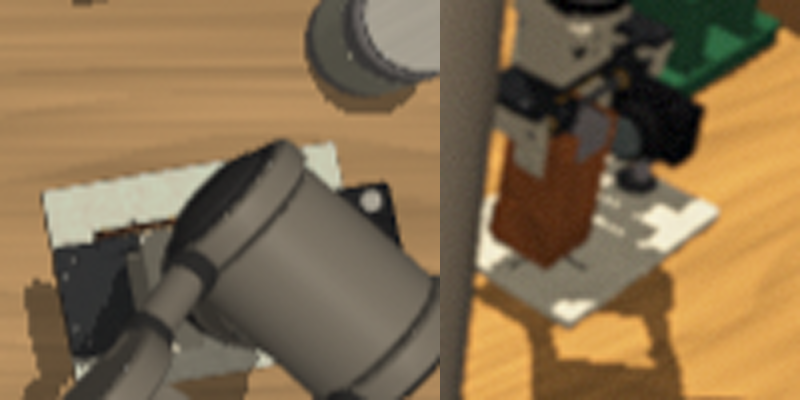

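Run:
```python
import pickle
from h import *
c,_=pickle.load(open("cams.pkl","rb"))
for b in(12,15.4):
  for dx,dy in((-33,33),(-33,-33),(33,33)):
    a=.171;x=442+dx*np.cos(a)-dy*np.sin(a);y=-304+dx*np.sin(a)+dy*np.cos(a)
    for z in(b,b+145): print(b,dx,dy,int(z),((proj(c,[x,y,z])[0]+.5-[310,150])*4+[440,0]).round())
print(((proj(c,[442,-304,12])[0]+.5-[310,150])*4+[440,0]).round())
```

```text
12 -33 33 12 [550. 277.]
12 -33 33 157 [573. 147.]
12 -33 -33 12 [595. 245.]
12 -33 -33 157 [620. 116.]
12 33 33 12 [493. 242.]
12 33 33 157 [511. 113.]
15.4 -33 33 15 [551. 274.]
15.4 -33 33 160 [573. 143.]
15.4 -33 -33 15 [596. 242.]
15.4 -33 -33 160 [620. 113.]
15.4 33 33 15 [493. 239.]
15.4 33 33 160 [511. 110.]
[544. 243.]
```

```bash
for i in 1; do echo '0,0,0,1,0;0,0,0,1,0' | python3 shift.py |grep cont; echo '0,0,0,1,0;0,0,0,1,0' | python3 shift.py |grep cont;echo '0,0,0,1,0;0,0,0,1,0' | python3 shift.py |grep cont; echo '0,0,0,0,0;0,0,0,0,0' | python3 shift.py |grep cont; done; python3 plan.py
```

```text
contact_force: [0.5, 0.3, -4.4]
contact_force: [-0.4, -0.6, -4.3]
contact_force: [-0.2, 0.7, 0.4]
contact_force: [-0.4, 1.5, 3.3]
t 26.8 grasp [ 442.  -304.1  128.7] rpy [ 3.1412e+00 -4.0000e-04  1.7080e-01] j6 0.65 w 66.1 F [-0.4  1.5  3.3]
```

```bash
echo '0,0,0,-2,0;0,0,0,-2,0;0,0,0,-2,-0.15;0,0,0,-2,-0.32;0,0,0,-2,-0.49' | python3 shift.py |tail -1; echo '0,0,0,0,-0.17;0,0,0,0,-0.34;0,0,0,0,-0.51;0,0,0,0,-0.68;0,0,0,0,-0.85' | python3 shift.py |tail -1; echo '0,0,0,0,-0.15;0,0,0,0,-0.231;0,0,0,0,-0.231;0,0,0,0,-0.231' | python3 shift.py |tail -1;python3 plan.py 442 -304 131 1.742
```

```text
finger_force: 30.0
finger_force: 30.0
finger_force: 30.0
t 28.5 grasp [ 441.9 -304.   130.1] rpy [-3.1414e+00 -2.0000e-04  1.7402e+00] j6 -0.91 w 65.7 F [ 0.5 -0.2 -4.3]
shift [-0.   0.1 -0.9] turn -0.002 or raw -0.002
```

```bash
for i in 1; do echo '0,0,0,0,0;0,0,0,0,0;0,0,0,0,0;0,0,0,0,0;0,0,0,0,0' | python3 shift.py |tail -2;echo '0,0,0,0,0;0,0,0,0,0;0,0,0,0,0;0,0,0,0,0;0,0,0,0,0' | python3 shift.py |tail -2; echo '0,0,0,0,0;0,0,0,0,0;0,0,0,0,0;0,0,0,0,0;0,0,0,0,0' | python3 shift.py |tail -2; done; python3 plan.py 442 -304 131 1.742
echo '0,0,0,0,-0.15;0,0,0,0,-0.32;0,0,0,0,-0.49;0,0,0,0,-0.66;0,0,0,0,-0.82' | python3 shift.py |tail -1; echo '0,0,0,0,-0.17;0,0,0,0,-0.34;0,0,0,0,-0.51;0,0,0,0,-0.68;0,0,0,0,-0.751' | python3 shift.py |tail -1; echo '0,0,0,0,0;0,0,0,0,0;0,0,0,0,0' | python3 shift.py |tail -2;python3 plan.py 442 -304 131 3.313
```

```text
grip_width: 65.7
finger_force: 30.0
grip_width: 65.8
finger_force: 30.0
grip_width: 65.9
finger_force: 30.0
t 30.4 grasp [ 441.9 -304.1  130.4] rpy [3.1415e+00 1.0000e-04 1.7418e+00] j6 -0.92 w 65.9 F [ 0.1 -0.7 -4.8]
shift [ 0.1  0.1 -0.6] turn -0.0 or raw -0.0
finger_force: 30.0
finger_force: 30.0
grip_width: 66.0
finger_force: 30.0
t 32.0 grasp [ 441.9 -304.   130.3] rpy [-3.1415 -0.     -2.9712] j6 -2.49 w 66.0 F [-0.5  0.1 -3.9]
shift [-0.1  0.  -0.7] turn -0.001 or raw -6.284
```

```bash
echo '0,0,0,0,0;0,0,0,0,0;0,0,0,0,0;0,0,0,0,0;0,0,0,0,0' | python3 shift.py |tail -2;echo '0,0,0,0,0;0,0,0,0,0;0,0,0,0,0;0,0,0,0,0;0,0,0,0,0' | python3 shift.py |tail -2; echo '0,0,0,0,0;0,0,0,0,0;0,0,0,0,0;0,0,0,0,0;0,0,0,0,0' | python3 shift.py |tail -2;  echo '0,0,0,-30,0;0,0,0,-60,0;0,0,0,-60,0;0,0,0,-60,0' | python3 shift.py|tail -2; python3 plan.py 590.6 -116.4 190 3.137;  python3 - <<'E'
from h import *
d=bot.capture('top');c=bot.capture('side')
a=cv2.resize(d["color"][165:265,300:410,::-1],None,fx=4,fy=4,interpolation=cv2.INTER_CUBIC)
b=cv2.resize(c["color"][150:250,310:400,::-1],None,fx=4,fy=4,interpolation=cv2.INTER_CUBIC)
cv2.imwrite("pics/shot4.png",np.hstack([a,b]))
E
```

```text
grip_width: 66.4
finger_force: 30.0
grip_width: 65.9
finger_force: 30.0
grip_width: 65.4
finger_force: 30.0
grip_width: 65.9
finger_force: 30.0
t 34.4 grasp [ 441.4 -303.6  189.2] rpy [ 3.1402e+00 -1.1000e-03 -2.9704e+00] j6 -2.49 w 65.9 F [ 0.1 -0.  -4. ]
shift [-178.9  159.    -0.8] turn 0.176 or raw -6.107
```

View pics/shot4.png

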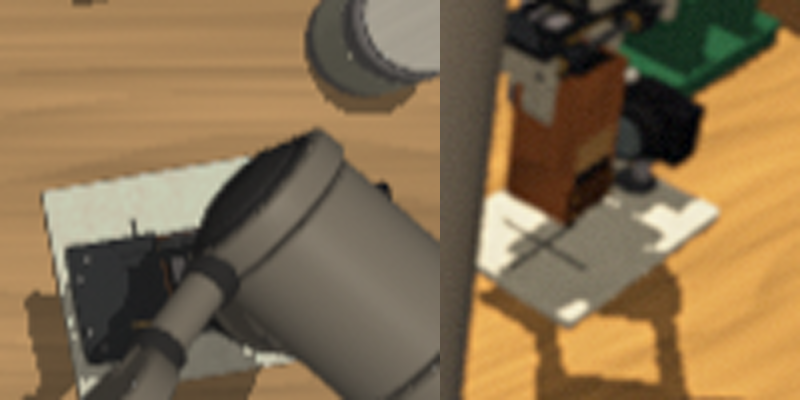

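```bash
echo '0,-45,40,0,0.05;0,-90,80,0,0.1;0,-135,120,0,0.15;0,-178,158,0,0.176;0,-178.9,159,0,0.176' | python3 shift.py|tail -2; echo '0,0,0,0,0;0,0,0,0,0;0,0,0,0,0' | python3 shift.py |tail -2; python3 plan.py 590.6 -116.4 143.5 3.137
```

```text
grip_width: 66.3
finger_force: 30.0
grip_width: 66.2
finger_force: 30.0
t 35.5 grasp [ 590.6 -118.   190.3] rpy [-3.1415e+00 -2.0000e-04  3.1351e+00] j6 -1.89 w 66.2 F [-0.5  0.6 -4.2]
shift [-0.   1.6 46.8] turn -0.002 or raw -0.002
```

```bash
echo '0,0,1.6,20,0;0,0,1.6,36,0;0,0,1.6,46,0;0,0,1.6,46,0;0,0,1.6,46,0' | python3 shift.py|tail -3; python3 plan.py 590.6 -116.4 143.5 3.137;  python3 - <<'E'
from h import *
c=bot.capture('side');d=bot.capture("top")
b=cv2.resize(c["color"][165:255,200:300,::-1],None,fx=6,fy=6,interpolation=cv2.INTER_CUBIC)
a=cv2.resize(d["color"][150:240,240:300,::-1],None,fx=3,fy=3,interpolation=cv2.INTER_CUBIC)
im=np.zeros((540,780,3),np.uint8);im[:,:600]=b;im[:270,600:]=a
cv2.imwrite("pics/felt.png",im)
F=[(-42.5,42.5),(-42.5,-42.5),(42.5,42.5)];W=[(-33,33),(-33,-33),(33,33)]
f=lambda L,z:[((proj(c,[590.6+x,-116.4+y,z])[0]+.5-[200,165])*6).round().tolist() for x,y in L]
print(f(F,26),f(W,29),f(W,174))
E
```

```text
contact_force: [-0.9, -0.3, -4.7]
grip_width: 65.7
finger_force: 30.0
t 36.1 grasp [ 591.4 -115.5  144.8] rpy [-3.1412e+00  8.0000e-04  3.1367e+00] j6 -1.89 w 65.7 F [-0.9 -0.3 -4.7]
shift [ 0.8 -0.9  1.3] turn -0.0 or raw -0.0
[[409.0, 294.0], [524.0, 246.0], [332.0, 220.0]] [[414.0, 276.0], [502.0, 239.0], [354.0, 219.0]] [[420.0, 79.0], [514.0, 44.0], [355.0, 24.0]]
```

View pics/felt.png

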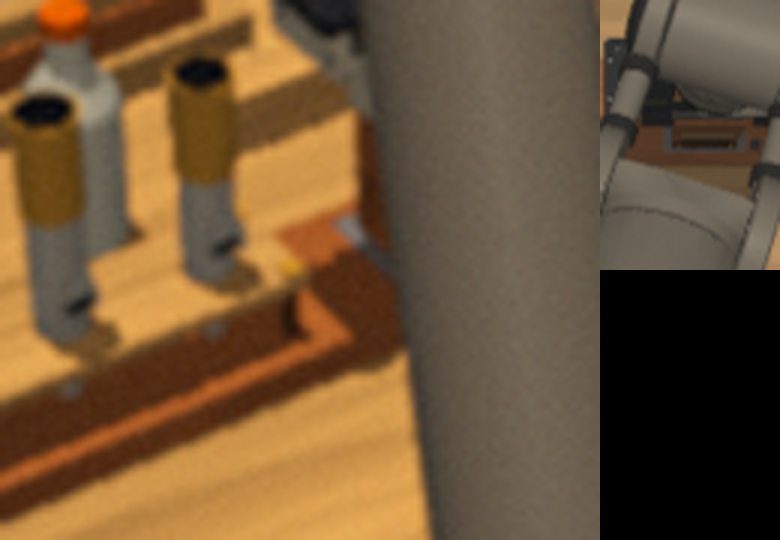

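```bash
echo '0,0,0,1.5,0;0,0,0,1.5,0;0,0,0,1.5,0' | python3 shift.py |grep cont; echo '0,0,0,1,0;0,0,0,1,0;0,0,0,1,0' | python3 shift.py |grep cont;echo '0,0,0,1,0;0,0,0,1,0;0,0,0,1,0' | python3 shift.py |grep cont; python3 plan.py
```

```text
contact_force: [0.2, -0.4, -4.6]
contact_force: [-1.2, 0.1, 1.5]
contact_force: [-4.2, 1.2, 7.0]
t 37.4 grasp [ 591.3 -115.3  142.2] rpy [-3.1411e+00  1.1000e-03  3.1369e+00] j6 -1.89 w 65.8 F [-4.2  1.2  7. ]
```

```bash
echo '92,0,0,0,0;92,0,0,0,0;92,0,0,0,0;92,0,0,0,0;92,0,0,-20,0' | python3 shift.py|tail -2; echo '92,0,0,-50,0;92,0,0,-110,0;92,0,0,-120,0;92,0,0,-120,0' | python3 shift.py|tail -2; python3 plan.py 330 -380 265 2.6
```

```text
grip_width: 91.6
finger_force: 0.0
grip_width: 91.8
finger_force: 0.0
t 38.5 grasp [ 591.2 -115.3  281. ] rpy [-3.1412e+00  9.0000e-04  3.1369e+00] j6 -1.89 w 91.8 F [-0.2  1.1  0.4]
shift [ 259.9 -265.9   15.9] turn 0.537 or raw 0.537
```

```bash
echo '92,260,-266,0,0.5;92,260,-266,0,0.5;92,260,-266,0,0.5;92,260,-266,0,0.5;92,260,-266,0,0.5' | python3 shift.py|tail -2; echo '92,20,-60,0,0;92,20,-60,0,0;92,20,-60,0,0' | python3 shift.py|tail -2; python3 plan.py;  python3 - <<'E'
from h import *
c=bot.capture('side');d=bot.capture("top")
b=cv2.resize(c["color"][155:250,240:320,::-1],None,fx=5,fy=5,interpolation=cv2.INTER_CUBIC)
a=cv2.resize(d["color"][155:235,245:325,::-1],None,fx=5,fy=5,interpolation=cv2.INTER_CUBIC)
im=np.zeros((475,800,3),np.uint8);im[:,:400]=b;im[:400,400:]=a
cv2.imwrite("pics/end.png",im)
F=[(-42.5,42.5),(-42.5,-42.5),(42.5,42.5),(42.5,-42.5)];W=[(-33,33),(-33,-33),(33,33),(33,-33)]
f=lambda c,o,q,L,z:[((proj(c,[590.6+x,-116.4+y,z])[0]+.5-o)*5+q).round().tolist() for x,y in L]
for cc,o,q in((c,[240,155],[0,0]),(d,[245,155],[400,0])):print("felt",f(cc,o,q,F,26),"bot",f(cc,o,q,W,26),"top",f(cc,o,q,W,171))
E
```

```text
grip_width: 91.6
finger_force: 0.0
grip_width: 91.7
finger_force: 0.0
t 39.5 grasp [ 325.  -379.9  279.4] rpy [ 3.1396e+00 -2.3000e-03  2.6358e+00] j6 -2.08 w 91.7 F [-0.2  0.6 -0.2]
felt [[141.0, 295.0], [236.0, 255.0], [77.0, 233.0], [170.0, 196.0]] bot [[145.0, 283.0], [218.0, 252.0], [95.0, 235.0], [167.0, 206.0]] top [[149.0, 120.0], [228.0, 90.0], [96.0, 74.0], [173.0, 46.0]]
felt [[481.0, 228.0], [619.0, 228.0], [480.0, 92.0], [617.0, 91.0]] bot [[496.0, 213.0], [603.0, 212.0], [495.0, 107.0], [602.0, 107.0]] top [[502.0, 189.0], [623.0, 188.0], [501.0, 69.0], [621.0, 69.0]]
```

View pics/end.png

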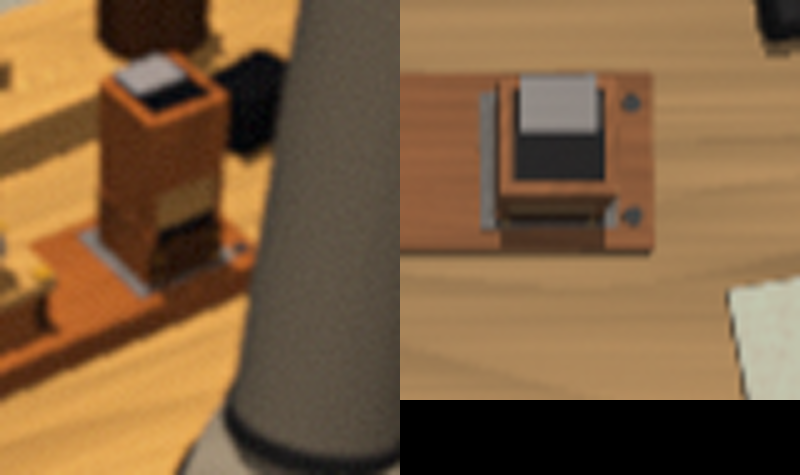

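```bash
python3 plan.py 590 -115.5 280 3.137
```

```text
t 39.6 grasp [ 325.9 -379.4  280. ] rpy [ 3.1405e+00 -1.3000e-03  2.6385e+00] j6 -2.08 w 91.6 F [ 0.1 -0.2  0.6]
shift [-1.041e+02  3.585e+02  3.000e-01] turn -0.499 or raw -0.499
```

```bash
echo '92,-104,358.5,0,-0.5;92,-104,358.5,0,-0.5;92,-104,358.5,0,-0.5;92,-104,358.5,0,-0.5;92,-104,358.5,0,-0.5' | python3 shift.py|tail -2; echo '92,0,0,0,0;92,0,0,0,0' | python3 shift.py|tail -1; python3 plan.py 590 -115.5 280 3.137
```

```text
grip_width: 91.9
finger_force: 0.0
finger_force: 0.0
t 40.5 grasp [ 546.6 -158.4  280.3] rpy [ 3.1416e+00 -1.1000e-03  3.1399e+00] j6 -1.99 w 92.2 F [-0.4 -1.   0.2]
shift [-43.3  43.    0.3] turn 0.003 or raw 0.003
```

```bash
echo '92,-43.3,43,0,0.003;92,-43.3,43,0,0.003;92,-43.3,43,0,0.003;92,-43.3,43,0,0.003;92,-43.3,43,0,0.003' | python3 shift.py|tail -1; python3 plan.py 588.5 -115.3 142.2 3.137
```

```text
finger_force: 0.0
t 41.1 grasp [ 589.4 -118.1  281.1] rpy [-3.1413e+00  2.0000e-04  3.1323e+00] j6 -1.89 w 91.4 F [-0.3 -0.2  0.5]
shift [  1.    2.8 138.9] turn -0.005 or raw -0.005
```

```bash
echo '92,0,2.8,0,-0.005;92,0,2.8,50,-0.005;92,0,2.8,100,-0.005;92,0,2.8,137,-0.005;92,0,2.8,137,-0.005' | python3 shift.py|tail -3; echo '92,0,0,0,0;92,0,0,0,0;0,0,0,0,0;0,0,0,0,0;0,0,0,0,0' | python3 shift.py|tail -2; echo '0,0,0,0,0;0,0,0,0,0' | python3 shift.py;python3 plan.py
```

```text
contact_force: [0.2, -0.2, 1.4]
grip_width: 91.8
finger_force: 0.0
grip_width: 66.3
finger_force: 1.0
time: 42.58
tool_pos: [590.0, -114.5, 303.1]
tcp_rot: [-3.141, 0.0, 3.139]
contact_force: [0.1, -0.7, 1.2]
grip_width: 65.8
finger_force: 30.0
t 42.6 grasp [ 590.1 -114.5  144.1] rpy [-3.1413e+00  4.0000e-04  3.1387e+00] j6 -1.89 w 65.8 F [ 0.1 -0.7  1.2]
```

```bash
echo '0,0,0,-4,0;0,0,0,-4,0;0,-3,-1.9,-4,0;0,-3,-1.9,-4,0;0,-3,-1.9,-4,0' | python3 shift.py|grep cont; echo '0,0,0,2,0;0,0,0,3,0;0,0,0,3.5,0;0,0,0,4,0;0,0,0,4,0' | python3 shift.py|grep cont;python3 plan.py; echo '92,0,0,0,0;92,0,0,0,0;92,0,0,0,0;92,0,0,0,0;92,0,0,-20,0' | python3 shift.py|tail -2; echo '92,0,0,-50,0;92,0,0,-110,0;92,0,0,-120,0;92,0,0,-120,0' | python3 shift.py|tail -2; echo '92,260,-266,0,0.5;92,260,-266,0,0.5;92,260,-266,0,0.5;92,260,-266,0,0.5;92,260,-266,0,0.5' | python3 shift.py|tail -2;echo '92,20,-60,0,0;92,20,-60,0,0;92,20,-60,0,0;92,20,-60,0,0' | python3 shift.py|tail -2
python3 - <<'E'
from h import *
c=bot.capture('side');d=bot.capture("top")
b=cv2.resize(c["color"][155:250,240:320,::-1],None,fx=5,fy=5,interpolation=cv2.INTER_CUBIC)
a=cv2.resize(d["color"][155:235,245:325,::-1],None,fx=5,fy=5,interpolation=cv2.INTER_CUBIC)
im=np.zeros((475,800,3),np.uint8);im[:,:400]=b;im[:400,400:]=a
cv2.imwrite("pics/end2.png",im)
E
```

```text
contact_force: [0.7, -0.5, -3.8]
contact_force: [-0.9, -0.5, -2.2]
t 43.8 grasp [ 593.  -116.3  144.1] rpy [-3.1415e+00  2.0000e-04  3.1388e+00] j6 -1.89 w 65.9 F [-0.9 -0.5 -2.2]
grip_width: 91.8
finger_force: 0.0
grip_width: 91.9
finger_force: 0.0
grip_width: 92.0
finger_force: 0.0
grip_width: 91.8
finger_force: 0.0
```

View pics/end2.png

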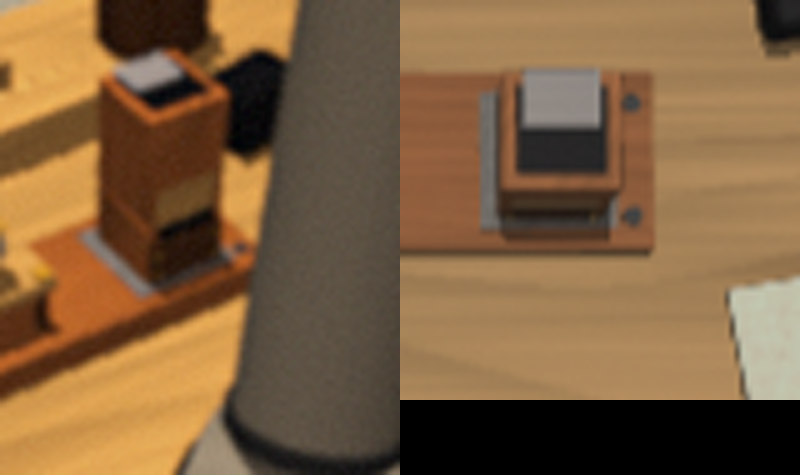

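```bash
python3 -c "
from gap import *
print(bot.get_obs()['time'])
c=bot.capture('side')
for k in(1,3,4): meas(c,k)
print(bot.close_job())" | grep -v '^(1'
```

```text
46.175
1 edges [np.float64(194.71)]
3 edges [np.float64(152.12), np.float64(264.01)]
4 edges [np.float64(141.1), np.float64(228.55)]
the job is handed in; nothing more can be done
None
```

The job is handed in at about 46 s: the three metal pipes present (1, 3 and 4) have their sleeves at their lines to within about 1 mm by my measurement, the wooden pipe held for its four pictures in order and stands centred on the felt, mouth to the front; I viewed 16 pictures, two over the limit of 14.

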